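# Lower the heavy lid of the bread bin and snap it shut

### The job

The fruit has been put away in the white bin on the counter; now shut its heavy wooden lid. Bring the lid over and let it down under control, holding your hand against its front edge so that it never drops or slams, until it rests on the spring catch, then press it firmly but gently until the catch snaps and the lid lies fully home. Leave the things that stand around the bin where they are.

Things in the scene. Friction and masses are not known exactly. Their poses are not given: they have to be found in the camera images.
- bin_hinge (a point): Middle of the lid's hinge line, on top of the bin's rear wall, 100 mm above the counter. +x points level from the bin's front to its rear, +y along the hinge, z up; the front faces roughly to the robot's left. The bin is a white open box fixed to the counter: 180 mm front to rear (front face 180 mm before the hinge line), 220 mm along the hinge, walls 8 mm thick, 98 mm high.
- lid (a joint): Angle of the lid, rad: 0 fully shut and level, 1.57 upright, 1.9 leaning back on its stop. Plain wooden board, no handle, 14 mm thick, 224 mm along the hinge, 0.7 to 1 kg, centre of mass 112 mm from the hinge. The stiff hinge (friction 0.2 N m) holds it from about 1.35 to 1.75; lower, it falls by its weight (about 5 N at the front edge when level) down to the catch at about 0.09.
- lid_edge (a point): Centre of the rounded front edge (14 mm thick, 224 mm long) of the lid, mid-length and mid-thickness: 218 mm from the hinge line along the board, 7 mm to its top side. Shut, it stands 38 mm out from the bin's front wall, 107 mm above the counter, with free space below. x points along the board to the hinge, y along the edge, z out of the top side.
- buffers: Two small black rubber buffers (each 26 mm long) on top of the bin's front wall, 85 mm either side of its middle, on which the shut lid lies; they take the blow if it slams. Origin: the underside centre of the bin.
- spice: Bystander: spice jar, 45 mm wide, 106 mm tall, standing behind the bin's hinge side; origin under its centre.
- glass: Bystander: drinking glass, 78 mm wide, 94 mm tall, behind the bin's hinge side; origin under its centre.
- tin: Bystander: flat tin, 63 x 105 x 29 mm, lying on the counter in front of the bin, out from under the lid; origin under its centre.
- catch_roller (a point): White sprung roller (10 mm) inside the middle of the bin's front wall, 163 mm before the hinge line and 91 mm above the counter, its spring catch. The lid comes to rest on it at about 0.09 rad; from there about 7 to 12 N down on the middle of the lid's front edge snaps it past, and it then lies on the buffers at 0 rad (edge about 20 mm lower).

How it is judged:
By the outcome, as a careful person would: the job done as asked, in the order asked, and still so for the second after the job is handed in, with the robot touching nothing.
It also fails if it takes over 64 s, if anything falls off the work surface, if the arm or the gripper's body presses on something with over 40 N, if the wrist force passes 120 N, or if a joint passes its speed limit or range.

### The arm

A 6-joint arm with a two-finger parallel gripper is mounted at the origin on a cart in front of the work surface, level with it; the furniture and walls round the work are solid. World frame = base frame: x ahead of the robot, y to its left, z up, the work surface at z = 0. Lengths are in m, angles in degrees, forces in N, time in s.
With the tool pointing down it reaches from about 0.35 to 0.875 m from the base axis. Payload 4.2 kg.
Tool frame: the origin (TCP) lies at the very end of the fingers, on their centre line; the grasp point (between the pads) lies 19 mm behind it; z points along the fingers, y is the line along which they close (so a half turn about z gives the same grasp; the last joint's range is limited). The gripper opens to 87 mm and grips with 3 to 60 N. Pads are 19 mm wide; open, the fingers measure 117 mm over their backs; the gripper's body (75 mm by 190 mm) begins 51 mm behind the grasp point.
Start: joints at [-53.136, 22.042, 0.453, 0, -68.411, -14.817], TCP at [0.235, -0.579, 0.223] pointing down, gripper open.
Joint ranges: [-179.83, 179.83], [-69.29, 118.12], [-61.27, 80.66], [-181.25, 117.63], [-171.15, -9.14], [-177.46, 177.46]. Speed limits (degrees/s): [159.86, 159.86, 180, 180, 180, 180].

### API

Orientations are given as a 3x3 rotation matrix whose columns are the frame's x, y, z axes.
In Python, from station import monitor, cams, ticket gives the robot as it stands.
- The arm moves only by the tool drive_tool, never from a script. Its argument "moves" is a list of rows, each an object with "delta_pos": the shift along the tool's x, y, z in mm, a list of three; "turn": the turn about the tool's z in rad; "claw": the opening, from 0 (shut) to 1 (fully open). A call has 1 to 12 rows; each row shifts and turns the commanded pose from where the row before left it, along the tool's axes as they then stand; what a row does not reach is not made up. A row lasts 1/8 s, in which the tool goes at most 62.5 mm and 10.7 degrees, less where a joint would pass 70% of its speed; a pose out of reach is approached as far as the arm can. A call is refused whole if a number of a shift passes 62.5 or a number of a turn 0.188, either way. A call with a gripper value outside its range is refused whole. The fingers move at their own pace and stop on an object; the grip force is fixed at half the most. Time passes only in rows, so rows that do not move let the fingers close. It gives the time, the measured TCP pose, the force, the opening and the grip force at its end, in the units of the state.
- monitor.sense(): the state, without advancing time (a new reading comes with each control period).
- cams.capture(name): name is "scene" or "top" or "wrist"; returns a dict with "color" (480x640x3 uint8, red, green, blue), "range_z" (480x640 float32, m along the optical axis (not along the pixel's ray), 0 where there is no reading), "vertical_fov" (degrees; the focal length in pixels is half the picture's height over the tangent of half this angle, whatever the lens; pixels are square), "cx", "cy" (the principal point, pixels), "dist" ([k1, k2, p1, p2, k3] as OpenCV has them; the pictures are not rectified), "extrinsics" (4x4, takes a point from camera to world coordinates). Camera axes: x right, y down, z forward; pixel columns grow to the right and rows downward; lengths in m; the calibration is good to about 2 mm. A picture is of the moment at which its call begins.
- ticket.finish_job(): hands the job in; it is judged then, once.
The state is a dict: "time_s": time; "joints": joint angles; "joint_velocities": joint speeds; "effort": joint torques, N m; "tcp_pos": TCP position; "ee_rot": TCP orientation; "wrist_force": force on the tool from outside, world axes, zero at the start; "moment": the same for the moment, N m; "gripper_width": opening from 0.0 (shut) to 1.0 (fully open); "gripper_force": force on a finger pad.
Only numpy, scipy, OpenCV 4.12 (cv2) and the standard library are available. Lean on these libraries where they do the work, as an engineer would, in place of code of your own. Each camera call takes 0.05 s, during which the arm holds its last target. There are 200 camera calls.

## Working session

There is one attempt and no reset: what is moved stays moved. The work goes in short steps, Python scripts to look and compute and a tool call to move; the robot and the scene stay as the last step left them, time stands still between calls to the robot, and variables do not carry over. Pictures are saved under pics/ and viewed, at most 10 in all, crops included, and the job is handed in when it is done.

Besides the shell and the picture viewer there is one more tool, called after "Request:" as name(argument=value, ...) on one line, values as JSON. drive_tool: Moves the arm, as the interface text tells. Its arguments: {"type":"object","properties":{"moves":{"type":"array","items":{"type":"object","properties":{"delta_pos":{"type":"array","items":{"type":"number"}},"turn":{"type":"number"},"claw":{"type":"number"}}}}},"required":["moves"]}

```bash
mkdir -p pics; ls
cat > h.py <<'E'
import numpy as np, cv2
from station import monitor, cams, ticket
def K(c):
    f=240/np.tan(np.radians(c["vertical_fov"])/2)
    return np.array([[f,0,c["cx"]],[0,f,c["cy"]],[0,0,1.]])
def pts(c,uv):  # pixels -> world via depth
    uv=np.asarray(uv,float).reshape(-1,2)
    n=cv2.undistortPoints(uv[:,None],K(c),np.array(c["dist"],float))[:,0]
    z=c["range_z"][uv[:,1].astype(int),uv[:,0].astype(int)].astype(float)
    P=np.c_[n*z[:,None],z]; E=np.array(c["extrinsics"])
    return P@E[:3,:3].T+E[:3,3]
def cap(n,name):
    c=cams.capture(n); cv2.imwrite(f"pics/{name}.png",c["color"][:,:,::-1]); np.save(f"pics/{name}.npy",c,allow_pickle=True); return c
def load(name): return np.load(f"pics/{name}.npy",allow_pickle=True).item()
def state():
    s=monitor.sense(); print({k:np.round(s[k],3).tolist() for k in ("time_s","joints","tcp_pos","ee_rot","wrist_force","gripper_width")})
E
python3 - <<'E'
from h import *
for n in("scene","top"):
    c=cap(n,n+"1"); print(n,np.round(c["extrinsics"],3).tolist(),c["dist"],(c["range_z"]>0).mean())
state()
E
```

```text
pics
scene [[-0.635, -0.588, 0.501, -0.149], [-0.772, 0.474, -0.423, 0.488], [0.011, -0.655, -0.755, 1.085], [0.0, 0.0, 0.0, 1.0]] [0.01500396 0.         0.         0.         0.        ] 0.9959635416666667
top [[-0.004, -0.999, 0.045, 0.453], [-1.0, 0.004, -0.001, -0.072], [0.001, -0.045, -0.999, 1.267], [0.0, 0.0, 0.0, 1.0]] [-0.07612637  0.          0.          0.          0.        ] 0.996220703125
{'time_s': 0.1, 'joints': [-53.137, 22.086, 0.389, -0.027, -68.412, -14.816], 'tcp_pos': [0.234, -0.579, 0.222], 'ee_rot': [[-0.927, -0.375, -0.001], [-0.375, 0.927, 0.002], [0.0, 0.002, -1.0]], 'wrist_force': [0.486, 0.36, -0.131], 'gripper_width': 0.999}
```

View pics/scene1.png

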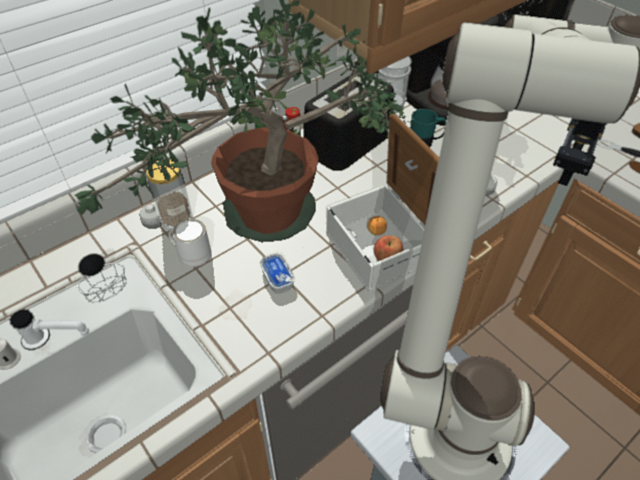

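View pics/top1.png

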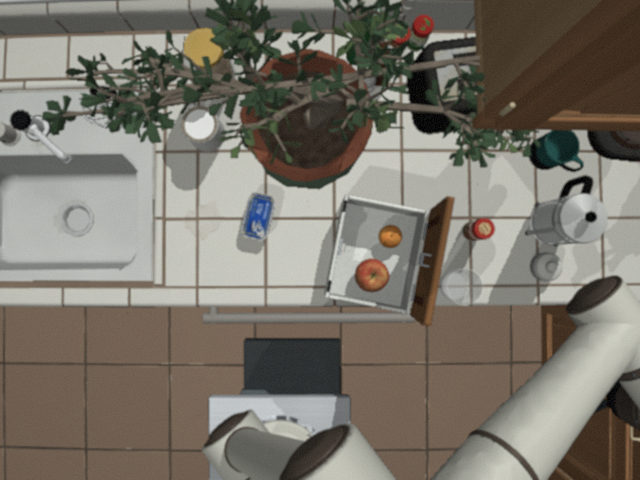

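The lid stands open at the right of the bin (top: about (440,260)), with its front edge at the top. The bin rim corners are near (345,198), (427,213), (408,312) and (330,297). The red jar is at (481,229), the clear glass at (462,287) and the blue tin at (258,216). The arm starts beyond the lid on the right.

Run:
```python
from h import *
c=load("top1")
V,U=np.mgrid[150:345,300:520]; uv=np.c_[U.ravel(),V.ravel()]
P=pts(c,uv); col=c["color"][uv[:,1],uv[:,0]].astype(int)
print("counter z",np.median(pts(c,[[200,230],[290,240],[300,260]])[:,2]))
white=(col.min(1)>120)&(P[:,2]>.085)&(P[:,2]<.108)&(P[:,0]<.52)
print("rim",white.sum(),P[white].mean(0),cv2.minAreaRect((P[white,:2]*1000).astype(np.float32)), np.median(P[white,2]))
for q in cv2.boxPoints(cv2.minAreaRect((P[white,:2]*1000).astype(np.float32))): print(q.round())
wood=(col[:,0]-col[:,2]>30)&(P[:,2]>.12)&(uv[:,0]>395)
W=P[wood]; print("wood",len(W),W.min(0),W.max(0))
for lo in np.arange(.1,.36,.02):
    m=(W[:,2]>=lo)&(W[:,2]<lo+.02)
    if m.sum()>5: print(round(lo,2),m.sum(),W[m].mean(0).round(3))
top=W[W[:,2]>W[:,2].max()-.02]; print(cv2.minAreaRect((top[:,:2]*1000).astype(np.float32)))
for n,p in dict(jar=(481,229),tin=(258,216),tap=(462,287)).items(): print(n,pts(c,[p]).round(3))
s=load("scene1")
V,U=np.mgrid[100:240,380:445]; uv=np.c_[U.ravel(),V.ravel()]
P=pts(s,uv); col=s["color"][uv[:,1],uv[:,0]].astype(int)
m=(col[:,0]-col[:,2]>40)&(P[:,2]>.12)&(P[:,0]<.56)&(P[:,0]>.25)&(P[:,1]<-.1)&(P[:,1]>-.4)
W=P[m];print(len(W),W.min(0),W.max(0))
if len(W)>10:
    ct=W.mean(0);n=np.linalg.svd(W-ct,full_matrices=False)[2][2];print("plane",ct,n)
```

```text
counter z 0.00390925906582229
rim 836 [ 0.41420876 -0.21910119  0.09671122] ((432.2721252441406, -277.01617431640625), (352.5254211425781, 171.2000732421875), 89.66473388671875) 0.09717007627259955
[ 346. -453.]
[ 517. -454.]
[ 519. -101.]
[ 348. -100.]
wood 1387 [ 0.34493411 -0.31453689  0.1290249 ] [ 0.56360538 -0.07170533  1.26749011]
0.12 11 [ 0.408 -0.286  0.136]
0.14 29 [ 0.409 -0.285  0.15 ]
0.16 36 [ 0.406 -0.283  0.17 ]
0.18 32 [ 0.415 -0.283  0.191]
0.2 30 [ 0.414 -0.281  0.21 ]
0.22 32 [ 0.427 -0.282  0.23 ]
0.24 27 [ 0.422 -0.28   0.252]
0.26 30 [ 0.43  -0.28   0.269]
0.28 29 [ 0.408 -0.274  0.291]
0.3 153 [ 0.437 -0.279  0.315]
0.32 956 [ 0.452 -0.286  0.325]
((452.59783935546875, -71.70532989501953), (0.0, 0.0), 0.0)
jar [[ 0.521 -0.426  0.108]]
tin [[0.556 0.045 0.028]]
tap [[ 0.397 -0.41   0.011]]
709 [ 0.3816419  -0.3147084   0.12052586] [ 0.55982425 -0.26727713  0.3294187 ]
plane [ 0.44319854 -0.28776999  0.25736466] [-0.20657387 -0.97684365  0.05571104]
```

Run:
```python
from h import *
s=load("scene1"); c=load("top1")
f=np.array([.207,.978]);f/=np.linalg.norm(f); e=np.array([f[1],-f[0]])
def grid(c,u0,u1,v0,v1):
    V,U=np.mgrid[v0:v1,u0:u1]; uv=np.c_[U.ravel(),V.ravel()]
    return uv,pts(c,uv),c["color"][uv[:,1],uv[:,0]].astype(int)
# lid plane, two-pass
uv,P,col=grid(s,380,445,100,240)
m=(col[:,0]-col[:,2]>40)&(P[:,2]>.12)&(P[:,0]<.6)&(P[:,0]>.25)&(P[:,1]<-.2)&(P[:,1]>-.36)
W=P[m]
for _ in range(4):
    ct=W.mean(0);n=np.linalg.svd(W-ct,full_matrices=False)[2][2];n*=np.sign(n[1]);r=(W-ct)@n
    W=W[abs(r)<.004]
print("underside",len(W),ct.round(4),n.round(4),"theta",np.pi/2+np.arcsin(n[2]),"std",r.std())
# top edge from top view
uv,P,col=grid(c,400,460,190,330)
m=(col[:,0]-col[:,2]>25)&(P[:,2]>.31)&(P[:,2]<.34)
T=P[m]; a=T[:,:2]@e; b=T[:,:2]@f
print("edge z",np.percentile(T[:,2],[5,50,95]).round(4),"along",np.percentile(a,[.5,99.5]).round(4),"across",np.percentile(b,[2,50,98]).round(4))
am=(a.min()+a.max())/2; bm=np.median(b); print("edge mid",am*e+bm*f, "dir fit",cv2.fitLine(T[:,:2].astype(np.float32),cv2.DIST_HUBER,0,.001,.001).ravel())
# rim
uv,P,col=grid(c,320,435,190,320)
m=(P[:,2]>.088)&(P[:,2]<.107)&(col.max(1)-col.min(1)<30)
R=P[m];a=R[:,:2]@e;b=R[:,:2]@f
print("rim",m.sum(),"z",np.median(R[:,2]),"along",np.percentile(a,[1,99]).round(4),"across",np.percentile(b,[1,99]).round(4), cv2.minAreaRect((R[:,:2]*1000).astype(np.float32)))
h=ct+0; print("hinge across (plane at z=.1):",(ct[:2]@f)-(n[2]*(.1-ct[2]))/np.linalg.norm(n[:2]))
print("cabinet",pts(c,[[485,118],[500,110]]).round(3),"leaves",pts(c,[[470,150],[440,120],[500,140]]).round(3))
```

```text
underside 601 [ 0.4397 -0.2872  0.2458] [ 0.2084  0.976  -0.0635] theta 1.507301545432933 std 0.0016221762360742649
edge z [0.316  0.3243 0.3277] along [0.3934 0.6145] across [-0.1937 -0.1856 -0.1803]
edge mid [ 0.4551596  -0.28603522] dir fit [ 0.9808003  -0.19501495  0.4527617  -0.28591698]
rim 1643 z 0.09828779904746843 along [0.3945 0.6139] across [-0.1977 -0.0166] ((471.10040283203125, -209.52572631835938), (181.56698608398438, 220.84165954589844), 78.56529998779297)
hinge across (plane at z=.1): -0.19915214172923995
cabinet [[ 0.671 -0.337  0.431]
 [ 0.67  -0.344  0.48 ]] leaves [[ 0.642 -0.341  0.334]
 [ 0.744 -0.338  0.133]
 [ 0.699 -0.456  0.152]]
```

Request:
drive_tool(moves=[{"delta_pos": [0, 0, -40], "turn": 0.15, "claw": 1}, {"delta_pos": [0, 0, -50], "turn": 0.15, "claw": 0.8}, {"delta_pos": [0, 0, -50], "turn": 0.15, "claw": 0.6}, {"delta_pos": [0, 0, -40], "turn": 0.14, "claw": 0.5}, {"delta_pos": [0, 0, 0], "turn": 0, "claw": 0.5}])

```text
time_s: 0.72
tcp_pos: [0.2349, -0.5801, 0.4063]
ee_rot: [[-0.979, 0.204, 0.004], [0.204, 0.979, -0.006], [-0.005, -0.005, -1.0]]
wrist_force: [0.5, -0.0, -0.2]
gripper_width: 0.629
gripper_force: 0.0
```

Request:
drive_tool(moves=[{"delta_pos": [-18, 38, 0], "turn": 0, "claw": 0.5}, {"delta_pos": [-22, 46, 0], "turn": 0, "claw": 0.5}, {"delta_pos": [-22, 46, 0], "turn": 0, "claw": 0.5}, {"delta_pos": [-22, 46, 0], "turn": 0, "claw": 0.5}, {"delta_pos": [-22, 46, 0], "turn": 0, "claw": 0.5}, {"delta_pos": [-22, 46, 0], "turn": 0, "claw": 0.5}, {"delta_pos": [-20, 40, 0], "turn": 0, "claw": 0.5}, {"delta_pos": [-7, 20, 0], "turn": 0, "claw": 0.5}, {"delta_pos": [0, 0, 0], "turn": 0, "claw": 0.5}, {"delta_pos": [0, 0, 0], "turn": 0, "claw": 0.5}])

```text
time_s: 1.98
tcp_pos: [0.4528, -0.2898, 0.4016]
ee_rot: [[-0.979, 0.203, -0.002], [0.203, 0.979, 0.001], [0.002, 0.0, -1.0]]
wrist_force: [-0.9, 0.8, 0.1]
gripper_width: 0.498
gripper_force: 0.0
```

Run:
```python
from h import *
c=cap("wrist","w1"); state(); cap("scene","scene2")
```

```text
{'time_s': 2.025, 'joints': [-15.371, 9.386, 8.084, -0.004, -88.774, -86.413], 'tcp_pos': [0.453, -0.29, 0.402], 'ee_rot': [[-0.979, 0.204, -0.001], [0.204, 0.979, 0.0], [0.001, 0.0, -1.0]], 'wrist_force': [-0.047, -0.218, 0.036], 'gripper_width': 0.5}
```

View pics/w1.png

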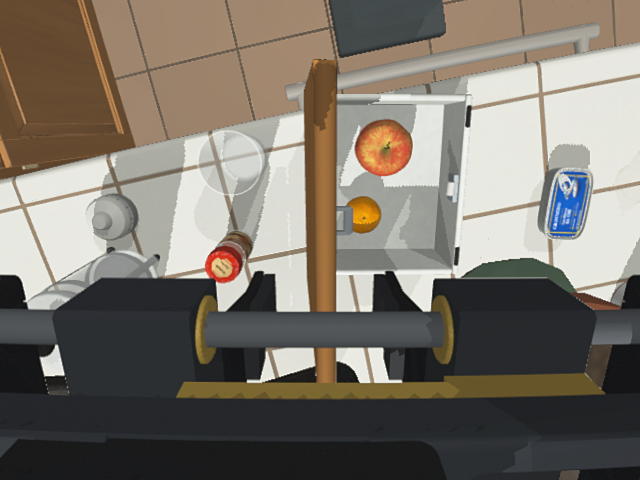

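The wrist view shows the board edge (column 322) midway between the fingers (about 262 and 380). I'll descend astride it and narrow the gap.

Request:
drive_tool(moves=[{"delta_pos": [0, 0, 20], "turn": 0, "claw": 0.5}, {"delta_pos": [0, 0, 25], "turn": 0, "claw": 0.5}, {"delta_pos": [0, 0, 25], "turn": 0, "claw": 0.5}, {"delta_pos": [0, 0, 20], "turn": 0, "claw": 0.4}, {"delta_pos": [0, 0, 6], "turn": 0, "claw": 0.32}, {"delta_pos": [0, 0, 0], "turn": 0, "claw": 0.27}, {"delta_pos": [0, 0, 0], "turn": 0, "claw": 0.27}])

```text
time_s: 2.95
tcp_pos: [0.4535, -0.2902, 0.3076]
ee_rot: [[-0.979, 0.204, 0.002], [0.204, 0.979, -0.001], [-0.002, -0.001, -1.0]]
wrist_force: [-0.1, -0.2, 0.5]
gripper_width: 0.28
gripper_force: 0.0
```

Run:
```python
import numpy as np
# ideal edge centre: forward (tool y) coordinate from hinge, height; b=-0.198 hinge
for th in np.arange(1.55,-.01,-.1).tolist()+[.09,0]:
    print(round(th,2),"fwd mm",round(218*np.cos(th)-7*np.sin(th),1),"z",round(100+218*np.sin(th)+7*np.cos(th),1))
```

```text
1.55 fwd mm -2.5 z 318.1
1.45 fwd mm 19.3 z 317.3
1.35 fwd mm 40.9 z 314.2
1.25 fwd mm 62.1 z 309.1
1.15 fwd mm 82.7 z 301.8
1.05 fwd mm 102.4 z 292.6
0.95 fwd mm 121.1 z 281.4
0.85 fwd mm 138.6 z 268.4
0.75 fwd mm 154.7 z 253.7
0.65 fwd mm 169.3 z 237.5
0.55 fwd mm 182.2 z 219.9
0.45 fwd mm 193.3 z 201.1
0.35 fwd mm 202.4 z 181.3
0.25 fwd mm 209.5 z 160.7
0.15 fwd mm 214.5 z 139.5
0.05 fwd mm 217.4 z 117.9
0.09 fwd mm 216.5 z 126.6
0 fwd mm 218.0 z 107.0
```

Request:
drive_tool(moves=[{"delta_pos": [0, 3, 0], "turn": 0, "claw": 0.25}, {"delta_pos": [0, 4, 0], "turn": 0, "claw": 0.25}, {"delta_pos": [0, 4, 0], "turn": 0, "claw": 0.25}, {"delta_pos": [0, 4, 0], "turn": 0, "claw": 0.25}, {"delta_pos": [0, 4, 0], "turn": 0, "claw": 0.25}, {"delta_pos": [0, 4, 0], "turn": 0, "claw": 0.25}, {"delta_pos": [0, 4, 1], "turn": 0, "claw": 0.25}, {"delta_pos": [0, 4, 1], "turn": 0, "claw": 0.25}, {"delta_pos": [0, 4, 1], "turn": 0, "claw": 0.25}])

```text
time_s: 4.08
tcp_pos: [0.4604, -0.2552, 0.3035]
ee_rot: [[-0.979, 0.204, -0.0], [0.204, 0.979, 0.0], [0.0, 0.0, -1.0]]
wrist_force: [-0.3, -0.1, 0.8]
gripper_width: 0.249
gripper_force: 0.3
```

Request:
drive_tool(moves=[{"delta_pos": [0, 3, 0], "turn": 0, "claw": 0.25}, {"delta_pos": [0, 3, 1], "turn": 0, "claw": 0.25}, {"delta_pos": [0, 3, 0], "turn": 0, "claw": 0.26}, {"delta_pos": [0, 3, 1], "turn": 0, "claw": 0.26}, {"delta_pos": [0, 3, 1], "turn": 0, "claw": 0.27}, {"delta_pos": [0, 3, 1], "turn": 0, "claw": 0.28}, {"delta_pos": [0, 3, 1], "turn": 0, "claw": 0.28}])

```text
time_s: 4.95
tcp_pos: [0.4647, -0.2347, 0.2984]
ee_rot: [[-0.979, 0.204, -0.0], [0.204, 0.979, 0.0], [0.0, 0.0, -1.0]]
wrist_force: [0.8, 0.4, -0.0]
gripper_width: 0.274
gripper_force: 0.0
```

Run:
```python
from h import *
c=cap("wrist","w2"); state(); cap("scene","scene3"); cv2.imwrite("pics/s3c.png",cv2.resize(load("scene3")["color"][60:280,280:500,::-1],None,fx=2.6,fy=2.6))
```

```text
{'time_s': 5.0, 'joints': [-8.898, 9.082, -6.541, -0.018, -74.39, -92.842], 'tcp_pos': [0.465, -0.234, 0.298], 'ee_rot': [[-0.979, 0.204, -0.0], [0.204, 0.979, 0.0], [0.0, 0.0, -1.0]], 'wrist_force': [-0.606, 0.874, -0.109], 'gripper_width': 0.275}
```

View pics/w2.png

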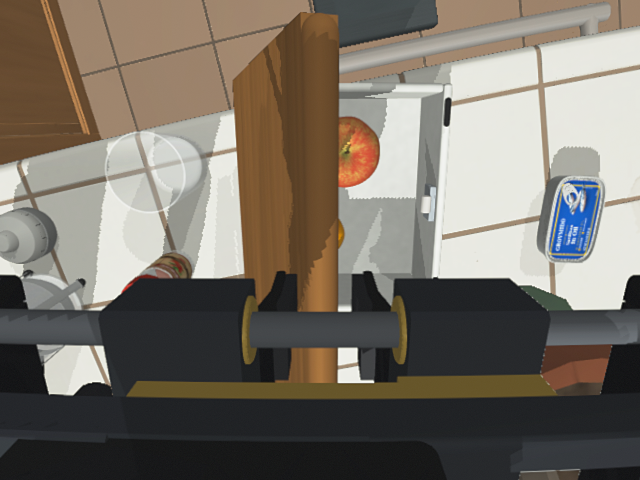

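View pics/s3c.png

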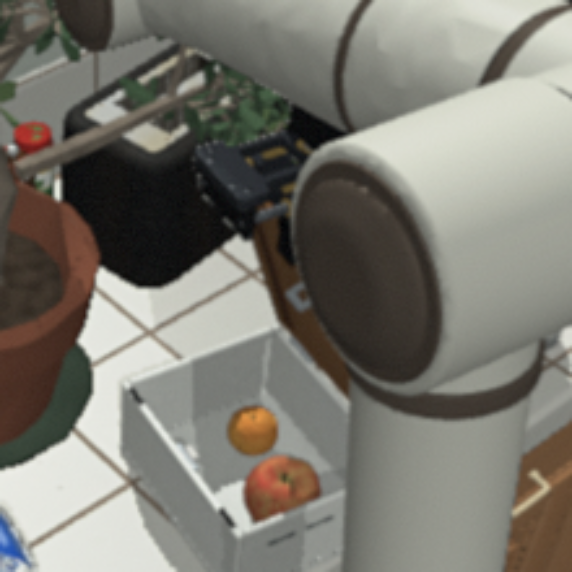

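The lid (now about 1.27 rad) sits between the fingers, but in this pose the rear finger would later foul the board. I'll push the lid back to about 1.43, where it holds itself. Then I'll retake it diagonally near its robot-side end, so the rear finger can slide off past the end.

Request:
drive_tool(moves=[{"delta_pos": [0, -5, -1], "turn": 0, "claw": 0.28}, {"delta_pos": [0, -6, -1], "turn": 0, "claw": 0.28}, {"delta_pos": [0, -6, -1], "turn": 0, "claw": 0.28}, {"delta_pos": [0, -6, -1], "turn": 0, "claw": 0.28}, {"delta_pos": [0, -6, -1], "turn": 0, "claw": 0.28}, {"delta_pos": [0, -6, 0], "turn": 0, "claw": 0.28}, {"delta_pos": [0, -6, 0], "turn": 0, "claw": 0.28}, {"delta_pos": [0, -5, 0], "turn": 0, "claw": 0.28}, {"delta_pos": [0, 0, 0], "turn": 0, "claw": 0.28}, {"delta_pos": [0, 0, 0], "turn": 0, "claw": 0.4}, {"delta_pos": [0, 0, 0], "turn": 0, "claw": 0.5}, {"delta_pos": [0, 0, -10], "turn": 0, "claw": 0.53}])

```text
time_s: 6.55
tcp_pos: [0.4548, -0.2797, 0.3132]
ee_rot: [[-0.979, 0.204, -0.002], [0.204, 0.979, 0.001], [0.002, 0.0, -1.0]]
wrist_force: [-0.2, -0.9, -0.1]
gripper_width: 0.5
gripper_force: 0.0
```

Request:
drive_tool(moves=[{"delta_pos": [0, 0, -30], "turn": 0, "claw": 0.53}, {"delta_pos": [0, 0, -35], "turn": 0, "claw": 0.53}, {"delta_pos": [0, 0, 0], "turn": 0.14, "claw": 0.53}, {"delta_pos": [0, 0, 0], "turn": 0.14, "claw": 0.53}, {"delta_pos": [0, 0, 0], "turn": 0.14, "claw": 0.53}, {"delta_pos": [0, 0, 0], "turn": 0.14, "claw": 0.53}, {"delta_pos": [0, 0, 0], "turn": 0.14, "claw": 0.53}, {"delta_pos": [0, 0, 0], "turn": 0, "claw": 0.53}])

```text
time_s: 7.55
tcp_pos: [0.4554, -0.28, 0.3793]
ee_rot: [[-0.619, 0.785, 0.001], [0.785, 0.619, -0.0], [-0.001, 0.0, -1.0]]
wrist_force: [-0.3, -0.6, -0.7]
gripper_width: 0.528
gripper_force: 0.0
```

Run:
```python
from h import *
c=cap("top","top2"); state()
f=np.array([.204,.979]); e=np.array([.979,-.204])
V,U=np.mgrid[185:330,395:460]; uv=np.c_[U.ravel(),V.ravel()]; P=pts(c,uv); col=c["color"][uv[:,1],uv[:,0]].astype(int)
m=(col[:,0]-col[:,2]>25)&(P[:,2]>.305)&(P[:,2]<.335); T=P[m]; print(m.sum(),"z",np.percentile(T[:,2],[5,50,95]),"across",np.percentile(T[:,:2]@f+.1996,[2,50,98]),"along",np.percentile(T[:,:2]@e,[1,99]))
p=monitor.sense()["tcp_pos"][:2]; print("tcp along",p@e,"fwd",p@f+.1996)
```

```text
{'time_s': 7.6, 'joints': [-14.182, 9.093, 4.629, 0.013, -85.493, -127.536], 'tcp_pos': [0.455, -0.28, 0.379], 'ee_rot': [[-0.62, 0.785, 0.001], [0.785, 0.62, -0.0], [-0.001, 0.0, -1.0]], 'wrist_force': [0.528, -0.277, -1.252], 'gripper_width': 0.525}
405 z [0.31591009 0.32350252 0.326481  ] across [0.01756161 0.02521776 0.03043875] along [0.3920599  0.47216845]
tcp along 0.5028644507658023 fwd 0.018406399175338373
```

View pics/top2.png

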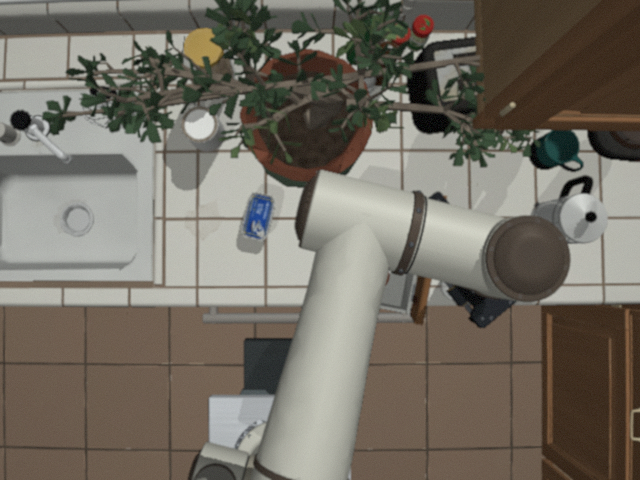

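Arm hides most of the lid, but its robot-side end is visible at about (422,300). The lid holds near 1.43 rad and its end is at 0.392 along the edge, as expected.

Request:
drive_tool(moves=[{"delta_pos": [15, -12, 0], "turn": 0, "claw": 0.68}, {"delta_pos": [20, -15, 0], "turn": 0, "claw": 0.68}, {"delta_pos": [17, -12, 0], "turn": 0, "claw": 0.68}, {"delta_pos": [10, -8, 0], "turn": 0, "claw": 0.68}, {"delta_pos": [0, 0, 0], "turn": 0, "claw": 0.68}, {"delta_pos": [0, 0, 20], "turn": 0, "claw": 0.68}, {"delta_pos": [0, 0, 25], "turn": 0, "claw": 0.68}, {"delta_pos": [0, 0, 20], "turn": 0, "claw": 0.68}, {"delta_pos": [0, 0, 6], "turn": 0, "claw": 0.6}, {"delta_pos": [0, 0, 0], "turn": 0, "claw": 0.52}, {"delta_pos": [0, 0, 0], "turn": 0, "claw": 0.5}])

```text
time_s: 8.98
tcp_pos: [0.3806, -0.2605, 0.3084]
ee_rot: [[-0.618, 0.786, 0.001], [0.786, 0.618, -0.001], [-0.002, 0.001, -1.0]]
wrist_force: [-0.2, -0.2, -0.7]
gripper_width: 0.517
gripper_force: 0.0
```

Run:
```python
from h import *
c=cap("wrist","w3"); state()
f=np.array([.204,.979]); e=np.array([.979,-.204])
p=monitor.sense()["tcp_pos"][:2]; print("tcp along",p@e,"fwd",p@f+.1996)
```

```text
{'time_s': 9.025, 'joints': [-14.101, 2.517, -12.613, 0.017, -74.769, -127.759], 'tcp_pos': [0.381, -0.26, 0.308], 'ee_rot': [[-0.618, 0.786, 0.002], [0.786, 0.618, -0.001], [-0.002, 0.001, -1.0]], 'wrist_force': [0.735, 0.042, 0.164], 'gripper_width': 0.513}
tcp along 0.4256929091282081 fwd 0.022252625374852897
```

View pics/w3.png

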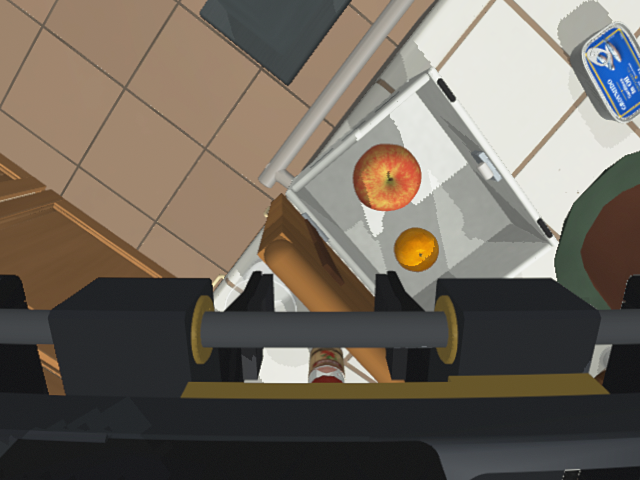

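Request:
drive_tool(moves=[{"delta_pos": [2.6, 3.1, 0], "turn": 0, "claw": 0.5}, {"delta_pos": [2.6, 3.1, 0], "turn": 0, "claw": 0.5}, {"delta_pos": [2.6, 3.1, 0], "turn": 0, "claw": 0.5}, {"delta_pos": [2.6, 3.1, 1], "turn": 0, "claw": 0.5}, {"delta_pos": [2.6, 3.1, 1], "turn": 0, "claw": 0.5}, {"delta_pos": [2.6, 3.1, 1], "turn": 0, "claw": 0.5}, {"delta_pos": [2.6, 3.1, 1], "turn": 0, "claw": 0.5}, {"delta_pos": [2.6, 3.1, 1], "turn": 0, "claw": 0.5}, {"delta_pos": [2.6, 3.1, 1], "turn": 0, "claw": 0.5}, {"delta_pos": [2.6, 3.1, 1], "turn": 0, "claw": 0.5}, {"delta_pos": [2.6, 3.1, 1], "turn": 0, "claw": 0.5}, {"delta_pos": [2.6, 3.1, 1], "turn": 0, "claw": 0.5}])

```text
time_s: 10.52
tcp_pos: [0.39, -0.2124, 0.2984]
ee_rot: [[-0.618, 0.787, -0.0], [0.787, 0.618, 0.0], [0.0, 0.0, -1.0]]
wrist_force: [-0.2, -0.3, 0.1]
gripper_width: 0.499
gripper_force: 0.0
```

Request:
drive_tool(moves=[{"delta_pos": [1.9, 2.3, 1], "turn": 0, "claw": 0.5}, {"delta_pos": [1.9, 2.3, 1], "turn": 0, "claw": 0.5}, {"delta_pos": [1.9, 2.3, 1], "turn": 0, "claw": 0.5}, {"delta_pos": [1.9, 2.3, 1], "turn": 0, "claw": 0.5}, {"delta_pos": [0, 0, 0], "turn": 0, "claw": 0.5}])

```text
time_s: 11.15
tcp_pos: [0.3926, -0.2007, 0.2943]
ee_rot: [[-0.618, 0.786, -0.0], [0.786, 0.618, 0.001], [0.0, 0.0, -1.0]]
wrist_force: [0.2, 0.1, -0.1]
gripper_width: 0.501
gripper_force: 0.7
```

Run:
```python
from h import *
c=cap("wrist","w4"); s=cap("scene","scene4"); state()
f=np.array([.204,.979]); e=np.array([.979,-.204])
p=monitor.sense()["tcp_pos"][:2]; print("tcp along",p@e,"fwd",p@f+.1996)
V,U=np.mgrid[60:300,200:420]; uv=np.c_[U.ravel(),V.ravel()]; P=pts(c,uv); col=c["color"][uv[:,1],uv[:,0]].astype(int)
a=P[:,:2]@e; b=P[:,:2]@f+.1996
m=(col[:,0]-col[:,2]>25)&(P[:,2]>.14)&(P[:,2]<.33)&(a>.38)&(a<.62)&(b>-.02)&(b<.2)
print(m.sum(),[np.percentile(x[m],[2,50,98]).round(4).tolist() for x in (a,b,P[:,2])])
m=m&(P[:,2]<np.percentile(P[m,2],98)-.03)
if m.sum()>20: print("slope",np.polyfit(P[m,2],b[m],1))
```

```text
{'time_s': 11.25, 'joints': [-5.859, 0.819, -16.354, -0.037, -72.839, -135.985], 'tcp_pos': [0.393, -0.201, 0.294], 'ee_rot': [[-0.618, 0.786, -0.0], [0.786, 0.618, 0.001], [0.001, 0.0, -1.0]], 'wrist_force': [-0.079, 1.977, -0.421], 'gripper_width': 0.497}
tcp along 0.42524081218812704 fwd 0.08316413662604165
5342 [[0.3921, 0.407, 0.4362], [0.0139, 0.0828, 0.0937], [0.1606, 0.3, 0.3066]]
slope [ 0.48232197 -0.06299064]
```

View pics/w4.png

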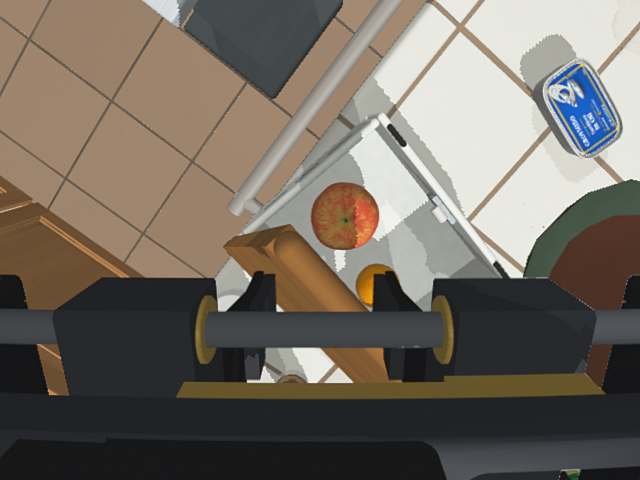

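The lid leans on the front finger at about 1.12 rad (end corner at (260,240), front finger at about (385,330)). Now I slide the rear finger off past the lid's end.

Request:
drive_tool(moves=[{"delta_pos": [4.1, -3.4, 0], "turn": 0, "claw": 0.5}, {"delta_pos": [4.1, -3.4, 0], "turn": 0, "claw": 0.5}, {"delta_pos": [4.1, -3.4, 0], "turn": 0, "claw": 0.5}, {"delta_pos": [4.1, -3.4, 0], "turn": 0, "claw": 0.5}, {"delta_pos": [4.1, -3.4, 0], "turn": 0, "claw": 0.5}, {"delta_pos": [4.1, -3.4, 0], "turn": 0, "claw": 0.5}, {"delta_pos": [0, 0, 0], "turn": 0, "claw": 0.5}])

```text
time_s: 12.12
tcp_pos: [0.3604, -0.1942, 0.2945]
ee_rot: [[-0.617, 0.787, -0.001], [0.787, 0.617, 0.0], [0.001, -0.001, -1.0]]
wrist_force: [-0.7, 1.7, 1.0]
gripper_width: 0.503
gripper_force: 0.7
```

```bash
cat > lid.py <<'E'
from h import *
def lid(name):
    c=cap("wrist",name); s=monitor.sense()
    f=np.array([.204,.979]); e=np.array([.979,-.204]); p=s["tcp_pos"]
    print("t",s["time_s"],"tcp along",(p[:2]@e).round(4),"fwd",(p[:2]@f+.1996).round(4),"z",p[2].round(4),"F",np.round(s["wrist_force"],1),"j6",s["joints"][5])
    V,U=np.mgrid[30:300,100:460]; uv=np.c_[U.ravel(),V.ravel()]; P=pts(c,uv); col=c["color"][uv[:,1],uv[:,0]].astype(int)
    a=P[:,:2]@e; b=P[:,:2]@f+.1996; z=P[:,2]
    m=(col[:,0]-col[:,2]>25)&(z>.1)&(z<.33)&(a>.385)&(a<.62)&(b>.0)&(b<.24)
    print(m.sum(),"edge front b",np.percentile(b[m],99).round(4),"z max",np.percentile(z[m],99).round(4),"end a",np.percentile(a[m],1).round(4))
    zm=np.percentile(z[m],99); bm=np.percentile(b[m],99); print("theta from edge ~",np.arctan2(zm-.007-.1,bm-.007))
E
python3 -c "
from lid import *; lid('w5')"
```

```text
t 12.175 tcp along 0.3926 fwd 0.083 z 0.2945 F [-0.1  2.2 -0.5] j6 -136.51833120035624
2166 edge front b 0.0935 z max 0.3049 end a 0.3915
theta from edge ~ 1.1586077350074897
```

View pics/w5.png

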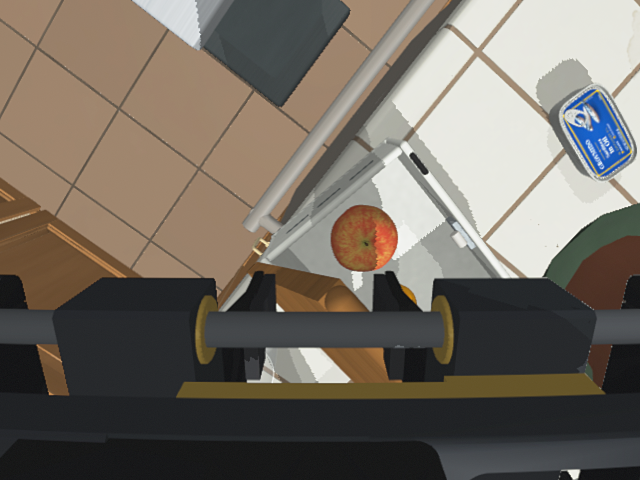

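```bash
cat > path.py <<'E'
import numpy as np
R=[(-.618,.786),(.786,.618)] # tool x,y
f=np.array([.204,.979])
def ed(t): return 218*np.cos(t)-7*np.sin(t),100+218*np.sin(t)+7*np.cos(t)
def path(ths,fwd0,z0,off,d):
    # off,d: arrays: TCP fwd = edge-off ; TCP z = edge z-d
    pf,pz=fwd0,z0
    for t,o,dd in zip(ths,off,d):
        b,z=ed(t); b-=o; z-=dd; k=b-pf
        v=[round(k*np.dot(f,R[0]),1),round(k*np.dot(f,R[1]),1),round(pz-z,1)]; print(round(t,3),v)
        pf,pz=b,z
E
python3 -c "
from path import *
ths=np.linspace(1.09,.76,12); path(ths,83,294.5,[5]*12,np.minimum(14,5+np.arange(1,13)))"
```

```text
1.09 [np.float64(4.3), np.float64(5.1), np.float64(4.0)]
1.06 [np.float64(3.8), np.float64(4.5), np.float64(3.9)]
1.03 [np.float64(3.7), np.float64(4.4), np.float64(4.1)]
1.0 [np.float64(3.6), np.float64(4.3), np.float64(4.3)]
0.97 [np.float64(3.6), np.float64(4.3), np.float64(4.4)]
0.94 [np.float64(3.5), np.float64(4.2), np.float64(4.6)]
0.91 [np.float64(3.4), np.float64(4.1), np.float64(4.8)]
0.88 [np.float64(3.4), np.float64(4.0), np.float64(4.9)]
0.85 [np.float64(3.3), np.float64(3.9), np.float64(5.1)]
0.82 [np.float64(3.2), np.float64(3.8), np.float64(4.2)]
0.79 [np.float64(3.1), np.float64(3.7), np.float64(4.4)]
0.76 [np.float64(3.0), np.float64(3.6), np.float64(4.5)]
```

Request:
drive_tool(moves=[{"delta_pos": [3.8, -3.2, 0], "turn": 0, "claw": 0.5}, {"delta_pos": [0, 0, 0], "turn": 0, "claw": 0.5}])

```text
time_s: 12.42
tcp_pos: [0.3561, -0.1932, 0.2945]
ee_rot: [[-0.617, 0.787, -0.0], [0.787, 0.617, 0.0], [0.0, -0.0, -1.0]]
wrist_force: [0.3, 0.8, 0.0]
gripper_width: 0.498
gripper_force: 0.6
```

Request:
drive_tool(moves=[{"delta_pos": [2.5, 3.0, 3], "turn": 0, "claw": 0.5}, {"delta_pos": [3.8, 4.5, 4], "turn": 0, "claw": 0.5}, {"delta_pos": [3.7, 4.4, 4], "turn": 0, "claw": 0.5}, {"delta_pos": [3.7, 4.4, 4.2], "turn": 0, "claw": 0.5}, {"delta_pos": [3.6, 4.3, 4.4], "turn": 0, "claw": 0.5}, {"delta_pos": [3.5, 4.2, 4.6], "turn": 0, "claw": 0.5}, {"delta_pos": [0, 0, 0], "turn": 0, "claw": 0.5}])

```text
time_s: 13.3
tcp_pos: [0.3633, -0.1608, 0.27]
ee_rot: [[-0.618, 0.786, 0.0], [0.786, 0.618, 0.001], [0.001, 0.001, -1.0]]
wrist_force: [1.6, 4.1, 0.7]
gripper_width: 0.504
gripper_force: 2.1
```

```bash
python3 -c "
from lid import *; lid('w6')"
```

```text
t 13.35 tcp along 0.3885 fwd 0.1161 z 0.2701 F [1.9 4.  0.9] j6 -141.57630838354743
724 edge front b 0.1371 z max 0.2813 end a 0.3913
theta from edge ~ 0.9297235265929548
```

View pics/w6.png

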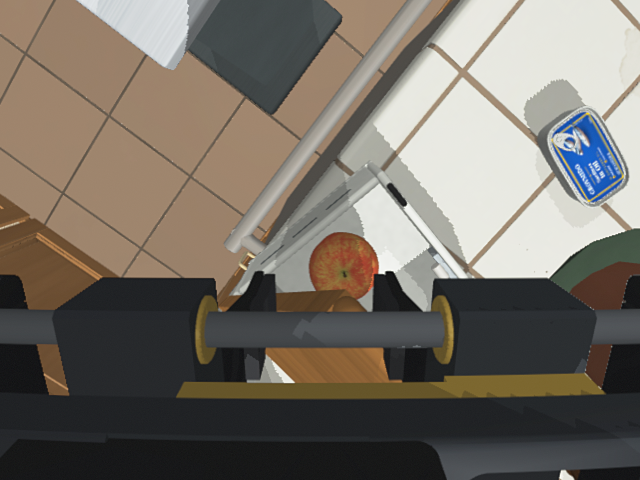

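Request:
drive_tool(moves=[{"delta_pos": [0, 0, 4], "turn": 0, "claw": 0.5}, {"delta_pos": [0, 0, 4], "turn": 0, "claw": 0.5}, {"delta_pos": [0, 0, 2], "turn": 0, "claw": 0.5}, {"delta_pos": [0, 0, 0], "turn": 0, "claw": 0.5}])

```text
time_s: 13.85
tcp_pos: [0.364, -0.1613, 0.2608]
ee_rot: [[-0.618, 0.786, 0.003], [0.786, 0.618, 0.001], [-0.001, 0.002, -1.0]]
wrist_force: [2.2, 6.0, 1.6]
gripper_width: 0.499
gripper_force: 2.8
```

Run:
```python
from lid import *; lid('w7'); s=cap("scene","scene7"); 
f=np.array([.204,.979]); e=np.array([.979,-.204])
for n in ("w7","w6","w5"):
    c=load(n)
    V,U=np.mgrid[270:400,270:400]; uv=np.c_[U.ravel(),V.ravel()]; P=pts(c,uv); col=c["color"][uv[:,1],uv[:,0]].astype(int)
    a=P[:,:2]@e; b=P[:,:2]@f+.1996; z=P[:,2]
    for lo in (.393,.400,.406):
        m=(col[:,0]-col[:,2]>25)&(z>.12)&(z<.33)&(a>lo)&(a<lo+.006)&(b>0)
        if m.sum()>5: print(n,lo,m.sum(),"b",np.percentile(b[m],[2,50,98]).round(3),"z",np.percentile(z[m],[2,50,98]).round(3),"slope",np.polyfit(b[m],z[m],1)[0].round(3))
```

```text
t 13.9 tcp along 0.3893 fwd 0.1158 z 0.2608 F [0.8 5.5 1.4] j6 -141.572438849444
199 edge front b 0.138 z max 0.2778 end a 0.3913
theta from edge ~ 0.9164568671702701
w7 0.393 126 b [0.124 0.125 0.138] z [0.261 0.281 0.284] slope -1.403
w7 0.406 310 b [0.1   0.116 0.127] z [0.265 0.286 0.304] slope 1.222
w6 0.393 293 b [0.117 0.125 0.137] z [0.271 0.284 0.286] slope 0.258
w6 0.4 26 b [0.126 0.127 0.128] z [0.28  0.282 0.284] slope -2.024
w6 0.406 31 b [0.126 0.127 0.128] z [0.301 0.311 0.32 ] slope -2.22
w5 0.393 721 b [0.044 0.085 0.093] z [0.226 0.302 0.307] slope 1.532
w5 0.4 374 b [0.033 0.088 0.094] z [0.203 0.301 0.306] slope 1.6
w5 0.406 160 b [0.024 0.053 0.094] z [0.185 0.246 0.303] slope 1.606
```

```bash
python3 -c "
from path import *
ths=np.arange(.90,.06,-.03); path(ths,*[ed(.93)[0]-9,ed(.93)[1]-18],[9]*len(ths),[18]*len(ths))" | sed 's/np.float64//g'
```

```text
0.9 [(3.4), (4.1), (3.8)]
0.87 [(3.3), (4.0), (4.0)]
0.84 [(3.3), (3.9), (4.1)]
0.81 [(3.2), (3.8), (4.3)]
0.78 [(3.1), (3.7), (4.4)]
0.75 [(3.0), (3.6), (4.6)]
0.72 [(2.9), (3.5), (4.7)]
0.69 [(2.8), (3.4), (4.8)]
0.66 [(2.7), (3.3), (5.0)]
0.63 [(2.6), (3.1), (5.1)]
0.6 [(2.5), (3.0), (5.2)]
0.57 [(2.4), (2.9), (5.3)]
0.54 [(2.3), (2.8), (5.4)]
0.51 [(2.2), (2.6), (5.6)]
0.48 [(2.1), (2.5), (5.7)]
0.45 [(2.0), (2.4), (5.8)]
0.42 [(1.9), (2.3), (5.8)]
0.39 [(1.8), (2.1), (5.9)]
0.36 [(1.7), (2.0), (6.0)]
0.33 [(1.6), (1.8), (6.1)]
0.3 [(1.4), (1.7), (6.2)]
0.27 [(1.3), (1.6), (6.2)]
0.24 [(1.2), (1.4), (6.3)]
0.21 [(1.1), (1.3), (6.3)]
0.18 [(0.9), (1.1), (6.4)]
0.15 [(0.8), (1.0), (6.4)]
0.12 [(0.7), (0.8), (6.5)]
0.09 [(0.6), (0.7), (6.5)]
0.06 [(0.5), (0.5), (6.5)]
```

Request:
drive_tool(moves=[{"delta_pos": [3.4, 4.1, 3.5], "turn": 0, "claw": 0.5}, {"delta_pos": [3.3, 4.0, 3.8], "turn": 0, "claw": 0.5}, {"delta_pos": [3.3, 3.9, 4.0], "turn": 0, "claw": 0.5}, {"delta_pos": [3.2, 3.8, 4.2], "turn": 0, "claw": 0.5}, {"delta_pos": [3.1, 3.7, 4.4], "turn": 0, "claw": 0.5}, {"delta_pos": [3.0, 3.6, 4.6], "turn": 0, "claw": 0.5}, {"delta_pos": [0, 0, 0], "turn": 0, "claw": 0.5}])

```text
time_s: 14.82
tcp_pos: [0.3691, -0.1316, 0.2351]
ee_rot: [[-0.618, 0.786, -0.001], [0.786, 0.618, 0.001], [0.001, -0.0, -1.0]]
wrist_force: [1.6, 2.6, -2.5]
gripper_width: 0.503
gripper_force: 1.5
```

```bash
cat >> lid.py <<'E'
def top(n):
    # slab of the lid's far part seen by the scene/top cameras: plane through the hinge -> angle
    for cam in ("scene","top"):
        c=cap(cam,n+cam); f=np.array([.204,.979]); e=np.array([.979,-.204])
        V,U=np.mgrid[60:340,300:480]; uv=np.c_[U.ravel(),V.ravel()]; P=pts(c,uv); col=c["color"][uv[:,1],uv[:,0]].astype(int)
        a=P[:,:2]@e; b=P[:,:2]@f+.1996; z=P[:,2]
        m=(col[:,0]-col[:,2]>25)&(a>.39)&(a<.62)&(b>.02)&(b<.24)&(z>.108)&(z<.33)
        if m.sum()<30: print(cam,"few",m.sum()); continue
        th=np.arctan2(z[m]-.1,b[m]); print(cam,m.sum(),"theta pct",np.percentile(th,[5,25,50,75,95]).round(3),"b",np.percentile(b[m],[2,98]).round(3),"z",np.percentile(z[m],[2,98]).round(3))
E
python3 -c "
from lid import *; lid('w8'); top('t8')"
```

```text
t 14.875 tcp along 0.3882 fwd 0.146 z 0.2353 F [ 1.2  2.9 -2.6] j6 -146.21492371051738Traceback (most recent call last):
  File "<string>", line 2, in <module>
    from lid import *; lid('w8'); top('t8')
                       ~~~^^^^^^
  File "lid.py", line 9, in lid
    print(m.sum(),"edge front b",np.percentile(b[m],99).round(4),"z max",np.percentile(z[m],99).round(4),"end a",np.percentile(a[m],1).round(4))
                                 ~~~~~~~~~~~~~^^^^^^^^^
    return _quantile_unchecked(
        a, q, axis, out, overwrite_input, method, keepdims, weights)
    return _ureduce(a,
                    func=_quantile_ureduce_func,
    ...<5 lines>...
                    overwrite_input=overwrite_input,
                    method=method)
    r = func(a, **kwargs)
    result = _quantile(arr,
                       quantiles=q,
    ...<2 lines>...
                       out=out,
                       weights=wgt)
    slices_having_nans = np.isnan(arr[-1, ...])
                                  ~~~^^^^^^^^^
IndexError: index -1 is out of bounds for axis 0 with size 0
```

Request:
drive_tool(moves=[{"delta_pos": [2.8, 3.3, 4.7], "turn": 0, "claw": 0.5}, {"delta_pos": [2.7, 3.2, 4.8], "turn": 0, "claw": 0.5}, {"delta_pos": [2.6, 3.1, 5.0], "turn": 0, "claw": 0.5}, {"delta_pos": [2.5, 3.0, 5.1], "turn": 0, "claw": 0.5}, {"delta_pos": [2.4, 2.9, 5.2], "turn": 0, "claw": 0.5}, {"delta_pos": [2.3, 2.8, 5.3], "turn": 0, "claw": 0.5}, {"delta_pos": [0, 0, 0], "turn": 0, "claw": 0.5}])

```text
time_s: 15.75
tcp_pos: [0.3743, -0.1079, 0.2051]
ee_rot: [[-0.618, 0.786, -0.0], [0.786, 0.618, 0.001], [0.001, 0.001, -1.0]]
wrist_force: [-0.1, 6.4, -0.4]
gripper_width: 0.497
gripper_force: 3.3
```

```bash
python3 -c "
from lid import *; state(); top('t9')"
```

```text
{'time_s': 15.75, 'joints': [8.074, -0.82, -31.254, -0.091, -59.569, -149.865], 'tcp_pos': [0.374, -0.108, 0.205], 'ee_rot': [[-0.618, 0.786, -0.0], [0.786, 0.618, 0.001], [0.001, 0.001, -1.0]], 'wrist_force': [-0.084, 6.448, -0.367], 'gripper_width': 0.497}
scene 723 theta pct [0.626 0.668 0.69  0.761 0.919] b [0.023 0.219] z [0.131 0.306]
top 8391 theta pct [0.652 0.671 0.701 0.762 0.908] b [0.023 0.181] z [0.133 0.236]
```

```bash
sed -i 's/th=np.arctan2(z\[m\]-.1,b\[m\])/th=np.arctan2(z[m]-.1,b[m])-np.arcsin(.014\/np.hypot(z[m]-.1,b[m]))/; s/(b>.02)/(b>.06)/' lid.py; tail -5 lid.py | head -3
```

```text
V,U=np.mgrid[60:340,300:480]; uv=np.c_[U.ravel(),V.ravel()]; P=pts(c,uv); col=c["color"][uv[:,1],uv[:,0]].astype(int)
        a=P[:,:2]@e; b=P[:,:2]@f+.1996; z=P[:,2]
        m=(col[:,0]-col[:,2]>25)&(a>.39)&(a<.62)&(b>.06)&(b<.24)&(z>.108)&(z<.33)
```

Request:
drive_tool(moves=[{"delta_pos": [2.3, 2.7, 5.4], "turn": 0, "claw": 0.5}, {"delta_pos": [2.1, 2.6, 5.5], "turn": 0, "claw": 0.5}, {"delta_pos": [2.0, 2.4, 5.7], "turn": 0, "claw": 0.5}, {"delta_pos": [1.9, 2.3, 5.8], "turn": 0, "claw": 0.5}, {"delta_pos": [1.8, 2.2, 5.8], "turn": 0, "claw": 0.5}, {"delta_pos": [0, 0, 0], "turn": 0, "claw": 0.5}])

```text
time_s: 16.6
tcp_pos: [0.3778, -0.0919, 0.1769]
ee_rot: [[-0.618, 0.786, 0.0], [0.786, 0.618, 0.002], [0.002, 0.002, -1.0]]
wrist_force: [0.2, 10.2, -0.1]
gripper_width: 0.502
gripper_force: 4.9
```

```bash
python3 -c "
from lid import *; state(); top('t10')"
```

```text
{'time_s': 16.6, 'joints': [10.487, 0.93, -34.035, -0.159, -55.005, -152.229], 'tcp_pos': [0.378, -0.092, 0.177], 'ee_rot': [[-0.618, 0.786, 0.0], [0.786, 0.618, 0.002], [0.002, 0.002, -1.0]], 'wrist_force': [0.235, 10.19, -0.089], 'gripper_width': 0.502}
scene 423 theta pct [0.38  0.436 0.457 0.464 0.604] b [0.078 0.236] z [0.148 0.278]
top 7312 theta pct [0.428 0.441 0.449 0.458 0.474] b [0.063 0.198] z [0.146 0.209]
```

Request:
drive_tool(moves=[{"delta_pos": [2.3, 2.8, 5.0], "turn": 0, "claw": 0.5}, {"delta_pos": [2.1, 2.5, 5.5], "turn": 0, "claw": 0.5}, {"delta_pos": [2.0, 2.3, 5.9], "turn": 0, "claw": 0.5}, {"delta_pos": [1.8, 2.1, 6.0], "turn": 0, "claw": 0.5}, {"delta_pos": [1.6, 1.9, 6.1], "turn": 0, "claw": 0.5}, {"delta_pos": [0, 0, 0], "turn": 0, "claw": 0.5}])

```text
time_s: 17.45
tcp_pos: [0.3808, -0.0782, 0.1485]
ee_rot: [[-0.618, 0.786, -0.0], [0.786, 0.618, 0.0], [0.0, -0.0, -1.0]]
wrist_force: [0.9, 3.9, -2.6]
gripper_width: 0.498
gripper_force: 2.0
```

```bash
python3 -c "
from lid import *; state(); top('t11')"
```

```text
{'time_s': 17.45, 'joints': [12.651, 3.064, -36.675, -0.024, -50.281, -154.494], 'tcp_pos': [0.381, -0.078, 0.149], 'ee_rot': [[-0.618, 0.786, -0.0], [0.786, 0.618, 0.0], [0.0, -0.0, -1.0]], 'wrist_force': [0.906, 3.897, -2.561], 'gripper_width': 0.498}
scene 338 theta pct [0.247 0.283 0.297 0.306 0.376] b [0.062 0.236] z [0.132 0.246]
top 7952 theta pct [0.269 0.284 0.293 0.303 0.321] b [0.063 0.21 ] z [0.133 0.178]
```

Request:
drive_tool(moves=[{"delta_pos": [-0.8, -0.9, 1], "turn": 0, "claw": 0.5}, {"delta_pos": [1.1, 1.3, 5.5], "turn": 0, "claw": 0.5}, {"delta_pos": [1.1, 1.3, 6.2], "turn": 0, "claw": 0.5}, {"delta_pos": [1.0, 1.2, 6.3], "turn": 0, "claw": 0.5}, {"delta_pos": [0.9, 1.0, 6.3], "turn": 0, "claw": 0.5}, {"delta_pos": [0, 0, 0], "turn": 0, "claw": 0.5}])

```text
time_s: 18.3
tcp_pos: [0.3821, -0.0725, 0.1236]
ee_rot: [[-0.618, 0.786, 0.001], [0.786, 0.618, 0.002], [0.001, 0.002, -1.0]]
wrist_force: [0.3, 7.4, -3.2]
gripper_width: 0.502
gripper_force: 4.3
```

```bash
python3 -c "
from lid import *; state(); top('t12')"
```

```text
{'time_s': 18.3, 'joints': [13.442, 5.189, -38.788, -0.108, -45.95, -155.218], 'tcp_pos': [0.382, -0.073, 0.124], 'ee_rot': [[-0.618, 0.786, 0.001], [0.786, 0.618, 0.002], [0.001, 0.002, -1.0]], 'wrist_force': [0.252, 7.38, -3.154], 'gripper_width': 0.502}
scene 353 theta pct [0.118 0.167 0.181 0.192 0.246] b [0.062 0.224] z [0.121 0.198]
top 8172 theta pct [0.153 0.169 0.18  0.19  0.211] b [0.063 0.216] z [0.125 0.154]
```

Request:
drive_tool(moves=[{"delta_pos": [0.7, 0.8, 5], "turn": 0, "claw": 0.5}, {"delta_pos": [0.5, 0.6, 5], "turn": 0, "claw": 0.5}, {"delta_pos": [0.4, 0.5, 5], "turn": 0, "claw": 0.5}, {"delta_pos": [0.3, 0.3, 3], "turn": 0, "claw": 0.5}, {"delta_pos": [0, 0, 0], "turn": 0, "claw": 0.5}])

```text
time_s: 19.02
tcp_pos: [0.3828, -0.0699, 0.106]
ee_rot: [[-0.618, 0.786, 0.001], [0.786, 0.618, 0.001], [0.0, 0.002, -1.0]]
wrist_force: [-0.5, 8.4, -2.5]
gripper_width: 0.501
gripper_force: 4.1
```

```bash
python3 -c "
from lid import *; state(); top('t13')"
```

```text
{'time_s': 19.025, 'joints': [13.859, 6.855, -40.227, -0.077, -42.836, -155.645], 'tcp_pos': [0.383, -0.07, 0.106], 'ee_rot': [[-0.618, 0.786, 0.001], [0.786, 0.618, 0.001], [0.0, 0.002, -1.0]], 'wrist_force': [-0.516, 8.399, -2.513], 'gripper_width': 0.501}
scene 389 theta pct [0.039 0.091 0.106 0.121 0.162] b [0.061 0.221] z [0.113 0.162]
top 8223 theta pct [0.074 0.091 0.101 0.112 0.133] b [0.063 0.219] z [0.119 0.137]
```

Request:
drive_tool(moves=[{"delta_pos": [0, 0, 1.5], "turn": 0, "claw": 0.5}, {"delta_pos": [0, 0, 1.5], "turn": 0, "claw": 0.5}, {"delta_pos": [0, 0, 0], "turn": 0, "claw": 0.5}])

```text
time_s: 19.5
tcp_pos: [0.384, -0.0697, 0.1039]
ee_rot: [[-0.618, 0.786, 0.004], [0.786, 0.618, 0.001], [-0.001, 0.004, -1.0]]
wrist_force: [-1.0, 9.0, 2.8]
gripper_width: 0.497
gripper_force: 4.0
```

Request:
drive_tool(moves=[{"delta_pos": [0, 0, 1], "turn": 0, "claw": 0.5}, {"delta_pos": [0, 0, 1], "turn": 0, "claw": 0.5}, {"delta_pos": [0, 0, 0], "turn": 0, "claw": 0.5}])

```text
time_s: 19.88
tcp_pos: [0.3847, -0.0699, 0.1022]
ee_rot: [[-0.619, 0.786, 0.005], [0.786, 0.619, 0.001], [-0.003, 0.005, -1.0]]
wrist_force: [-0.4, 6.6, 3.0]
gripper_width: 0.498
gripper_force: 3.3
```

```bash
python3 -c "
from lid import *; state(); top('t14')"
```

```text
{'time_s': 19.875, 'joints': [13.845, 7.278, -40.492, 0.025, -41.915, -155.651], 'tcp_pos': [0.385, -0.07, 0.102], 'ee_rot': [[-0.619, 0.786, 0.005], [0.786, 0.619, 0.001], [-0.003, 0.005, -1.0]], 'wrist_force': [-0.389, 6.642, 3.04], 'gripper_width': 0.498}
scene 391 theta pct [0.036 0.088 0.102 0.121 0.153] b [0.061 0.22 ] z [0.113 0.138]
top 8194 theta pct [0.072 0.088 0.098 0.11  0.131] b [0.063 0.219] z [0.119 0.137]
```

The lid now rests on the catch (vertical force reversed, angle about 0.09). I'll back off, rise, close the fingers and go over the middle of the edge.

Request:
drive_tool(moves=[{"delta_pos": [3, 4, 0], "turn": 0, "claw": 0.5}, {"delta_pos": [6.5, 7.5, 0], "turn": 0, "claw": 0.5}, {"delta_pos": [6.5, 7.5, 0], "turn": 0, "claw": 0.5}, {"delta_pos": [0, 0, -30], "turn": 0, "claw": 0.5}, {"delta_pos": [0, 0, -35], "turn": 0, "claw": 0.3}, {"delta_pos": [0, 0, -25], "turn": 0, "claw": 0}, {"delta_pos": [-25, 14, 0], "turn": 0, "claw": 0}, {"delta_pos": [-30, 16, 0], "turn": 0, "claw": 0}, {"delta_pos": [-30, 16, 0], "turn": 0, "claw": 0}, {"delta_pos": [-16, 9, 0], "turn": 0, "claw": 0}, {"delta_pos": [0, 0, 0], "turn": 0, "claw": 0}, {"delta_pos": [0, 0, 0], "turn": 0, "claw": 0}])

```text
time_s: 21.48
tcp_pos: [0.4922, -0.0914, 0.1904]
ee_rot: [[-0.618, 0.786, -0.001], [0.786, 0.618, -0.0], [0.001, -0.001, -1.0]]
wrist_force: [0.1, -0.4, 0.2]
gripper_width: 0.009
gripper_force: 0.0
```

```bash
python3 -c "
from lid import *; state(); top('t15')
p=monitor.sense()['tcp_pos']; print('along',p[0]*.979-.204*p[1],'fwd',p[0]*.204+p[1]*.979+.1996)"
```

```text
{'time_s': 21.475, 'joints': [8.092, 11.566, -19.416, -0.012, -59.091, -149.937], 'tcp_pos': [0.492, -0.091, 0.19], 'ee_rot': [[-0.618, 0.786, -0.001], [0.786, 0.618, -0.0], [0.001, -0.001, -1.0]], 'wrist_force': [0.104, -0.44, 0.178], 'gripper_width': 0.009}
scene 4103 theta pct [0.077 0.094 0.104 0.115 0.167] b [0.066 0.221] z [0.12  0.289]
top 5331 theta pct [0.068 0.088 0.1   0.113 0.14 ] b [0.062 0.218] z [0.118 0.137]
along 0.5005782492525449 fwd 0.21055534045251412
```

Request:
drive_tool(moves=[{"delta_pos": [-2, 1, 20], "turn": 0, "claw": 0}, {"delta_pos": [-1, 1, 20], "turn": 0, "claw": 0}, {"delta_pos": [0, 0, 8], "turn": 0, "claw": 0}, {"delta_pos": [0, 0, 2], "turn": 0, "claw": 0}, {"delta_pos": [0, 0, 2], "turn": 0, "claw": 0}, {"delta_pos": [0, 0, 2], "turn": 0, "claw": 0}, {"delta_pos": [0, 0, 1], "turn": 0, "claw": 0}])

```text
time_s: 22.45
tcp_pos: [0.4965, -0.0929, 0.136]
ee_rot: [[-0.618, 0.787, 0.0], [0.787, 0.618, 0.0], [-0.0, 0.0, -1.0]]
wrist_force: [0.4, -0.9, 0.7]
gripper_width: 0.008
gripper_force: 0.0
```

Request:
drive_tool(moves=[{"delta_pos": [0, 0, 1], "turn": 0, "claw": 0}, {"delta_pos": [0, 0, 1], "turn": 0, "claw": 0}, {"delta_pos": [0, 0, 0], "turn": 0, "claw": 0}])

```text
time_s: 22.82
tcp_pos: [0.4965, -0.0929, 0.134]
ee_rot: [[-0.618, 0.786, 0.0], [0.786, 0.618, -0.0], [-0.0, 0.0, -1.0]]
wrist_force: [-1.6, 0.4, 2.2]
gripper_width: 0.005
gripper_force: 1.1
```

Contact at z≈0.134; press gently.

Request:
drive_tool(moves=[{"delta_pos": [0, 0, 0.7], "turn": 0, "claw": 0}, {"delta_pos": [0, 0, 0.7], "turn": 0, "claw": 0}, {"delta_pos": [0, 0, 0], "turn": 0, "claw": 0}])

```text
time_s: 23.2
tcp_pos: [0.4966, -0.0928, 0.1332]
ee_rot: [[-0.618, 0.786, 0.001], [0.786, 0.618, -0.0], [-0.0, 0.0, -1.0]]
wrist_force: [-2.2, 1.0, 6.2]
gripper_width: 0.004
gripper_force: 3.1
```

Request:
drive_tool(moves=[{"delta_pos": [0, 0, 0.7], "turn": 0, "claw": 0}, {"delta_pos": [0, 0, 0.7], "turn": 0, "claw": 0}, {"delta_pos": [0, 0, 0], "turn": 0, "claw": 0}])

```text
time_s: 23.58
tcp_pos: [0.4966, -0.0927, 0.1322]
ee_rot: [[-0.618, 0.786, 0.001], [0.786, 0.618, -0.0], [-0.001, 0.001, -1.0]]
wrist_force: [-2.4, 2.6, 9.3]
gripper_width: 0.003
gripper_force: 4.5
```

Request:
drive_tool(moves=[{"delta_pos": [0, 0, 0.7], "turn": 0, "claw": 0}, {"delta_pos": [0, 0, 0.7], "turn": 0, "claw": 0}, {"delta_pos": [0, 0, 0], "turn": 0, "claw": 0}])

```text
time_s: 23.95
tcp_pos: [0.4967, -0.0926, 0.1311]
ee_rot: [[-0.618, 0.786, 0.001], [0.786, 0.618, 0.0], [-0.001, 0.001, -1.0]]
wrist_force: [-3.9, 3.7, 10.4]
gripper_width: 0.006
gripper_force: 5.2
```

Request:
drive_tool(moves=[{"delta_pos": [0, 0, 0.8], "turn": 0, "claw": 0}, {"delta_pos": [0, 0, 0.8], "turn": 0, "claw": 0}, {"delta_pos": [0, 0, 0], "turn": 0, "claw": 0}])

```text
time_s: 24.32
tcp_pos: [0.4967, -0.0924, 0.1293]
ee_rot: [[-0.618, 0.786, 0.001], [0.786, 0.618, 0.001], [-0.0, 0.001, -1.0]]
wrist_force: [-2.5, 3.5, 10.3]
gripper_width: 0.007
gripper_force: 4.7
```

Request:
drive_tool(moves=[{"delta_pos": [0, 0, 0.8], "turn": 0, "claw": 0}, {"delta_pos": [0, 0, 0.8], "turn": 0, "claw": 0}, {"delta_pos": [0, 0, 0], "turn": 0, "claw": 0}])

```text
time_s: 24.7
tcp_pos: [0.4968, -0.0923, 0.127]
ee_rot: [[-0.618, 0.786, 0.001], [0.786, 0.618, 0.001], [-0.0, 0.002, -1.0]]
wrist_force: [-1.2, 2.6, 4.1]
gripper_width: 0.002
gripper_force: 2.3
```

Request:
drive_tool(moves=[{"delta_pos": [0, 0, 0.8], "turn": 0, "claw": 0}, {"delta_pos": [0, 0, 0.8], "turn": 0, "claw": 0}, {"delta_pos": [0, 0, 0], "turn": 0, "claw": 0}])

```text
time_s: 25.08
tcp_pos: [0.4959, -0.0931, 0.1241]
ee_rot: [[-0.617, 0.787, -0.001], [0.787, 0.617, -0.0], [0.001, -0.001, -1.0]]
wrist_force: [0.4, -1.0, -0.4]
gripper_width: 0.006
gripper_force: 0.0
```

It has snapped past; follow down and press lightly to confirm it is home.

Request:
drive_tool(moves=[{"delta_pos": [0, 0, 3], "turn": 0, "claw": 0}, {"delta_pos": [0, 0, 3], "turn": 0, "claw": 0}, {"delta_pos": [0, 0, 2], "turn": 0, "claw": 0}, {"delta_pos": [0, 0, 1], "turn": 0, "claw": 0}, {"delta_pos": [0, 0, 0], "turn": 0, "claw": 0}])

```text
time_s: 25.7
tcp_pos: [0.4964, -0.0929, 0.1157]
ee_rot: [[-0.618, 0.787, -0.0], [0.787, 0.618, -0.0], [0.0, -0.0, -1.0]]
wrist_force: [0.2, 0.2, -0.2]
gripper_width: 0.008
gripper_force: 0.0
```

Request:
drive_tool(moves=[{"delta_pos": [0, 0, 1], "turn": 0, "claw": 0}, {"delta_pos": [0, 0, 1], "turn": 0, "claw": 0}, {"delta_pos": [0, 0, 0], "turn": 0, "claw": 0}])

```text
time_s: 26.08
tcp_pos: [0.4965, -0.0929, 0.1143]
ee_rot: [[-0.618, 0.786, 0.0], [0.786, 0.618, -0.0], [-0.0, 0.0, -1.0]]
wrist_force: [-1.2, 0.4, 4.2]
gripper_width: 0.006
gripper_force: 2.1
```

Request:
drive_tool(moves=[{"delta_pos": [0, 0, 1.5], "turn": 0, "claw": 0}, {"delta_pos": [0, 0, 0], "turn": 0, "claw": 0}, {"delta_pos": [0, 0, -5], "turn": 0, "claw": 0}, {"delta_pos": [0, 0, -30], "turn": 0, "claw": 0}, {"delta_pos": [0, 0, -40], "turn": 0, "claw": 0}, {"delta_pos": [0, 0, -40], "turn": 0, "claw": 0}, {"delta_pos": [0, 0, 0], "turn": 0, "claw": 0}, {"delta_pos": [0, 0, 0], "turn": 0, "claw": 0}])

```text
time_s: 27.08
tcp_pos: [0.4958, -0.0928, 0.2264]
ee_rot: [[-0.617, 0.787, -0.001], [0.787, 0.617, 0.001], [0.001, -0.001, -1.0]]
wrist_force: [-0.4, -0.0, -0.3]
gripper_width: 0.004
gripper_force: 0.0
```

```bash
python3 -c "
from lid import *; state(); top('t16')
for i,p in dict(jar=(481,229),tin=(258,216)).items(): print(i,[pts(load(n),[p]).round(3).tolist() for n in ('top1','t16top')])
a,b=load('scene1')['color'].astype(int),load('t16scene')['color'].astype(int); print('tin diff',abs(a-b)[250:295,258:296].mean())"
```

```text
{'time_s': 27.075, 'joints': [7.842, 10.122, -15.707, -0.045, -64.244, -149.713], 'tcp_pos': [0.496, -0.093, 0.226], 'ee_rot': [[-0.617, 0.787, -0.001], [0.787, 0.617, 0.001], [0.001, -0.001, -1.0]], 'wrist_force': [-0.354, -0.036, -0.327], 'gripper_width': 0.004}
scene 4903 theta pct [-0.015  0.001  0.012  0.024  0.06 ] b [0.063 0.222] z [0.111 0.321]
top 4787 theta pct [-0.024 -0.004  0.009  0.023  0.051] b [0.062 0.219] z [0.11 0.12]
jar [[[0.521, -0.426, 0.108]], [[0.521, -0.426, 0.108]]]
tin [[[0.556, 0.045, 0.028]], [[0.511, -0.005, 0.564]]]
tin diff 5.485575048732944
```

Lid angle ≈ 0, the jar is where it was, and the robot is clear.

```bash
python3 -c "
from h import *; print(ticket.finish_job())"
```

```text
the job is handed in; nothing more can be done
None
```

The lid is shut: I lowered it under hand contact onto the catch, pressed it past with about 10 N, and it measured about 0 rad with the arm clear. The jar had not moved and the tin looked undisturbed; I did not re-measure the glass. The job was handed in just after 27 s.

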